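# Refit a lubricant filter cartridge and snap its cap home

## Task

Fit the clean cream filter cartridge with green ends in the filter head: slide it down over the spigot until it stands on the sprung seat ring. Then press the orange snap cap onto the ball stud above it until it clicks, and keep pushing after the click until the cap is fully home on the spigot. Finish like that, with the cap still held and pressed fully down against the spring; leave the dark used cartridge and everything else on the table where they are.

Things in the scene. Friction and masses are not known exactly. Their poses are not given: they have to be found in the camera images.
- head: Filter head, fixed: a dark steel plate 124 mm square and 6 mm thick, on it a round grey cast body 94 mm across (top 29 mm above the table) with two brass ports with blue plugs along its y axis (to 61 mm from the centre), and an upright aluminium spigot, 25 mm diameter, on its centre. Origin: centre of the plate's underside; z up along the spigot
- seat_top (a point): On the spigot's axis, 36 mm above the table: height of the upper face of the sprung steel seat ring (48 mm across) when nothing presses on it. The underside of the cartridge stands here once it is on; the cartridge's top is then 86 mm above the table
- cap_home (a point): On the spigot's axis, 80.7 mm above the table: the spigot's flat top. The cap's underside lands here when fully home. Coming down, the cap meets the balls about 13 mm above this, needs about 15 N to pass them 10 mm above, is then drawn down by the balls to about 3 mm above, and takes about 12 N to be held fully home, the cartridge then 5.3 mm lower than it stood
- stud_tip (a point): Tip of the upright steel stud on the spigot, on its axis, 99.5 mm above the table. The stud is 18 mm in diameter, coned to 9 mm at the tip; four sprung detent balls stick out 3.5 mm from it, 90 mm above the table
- head_seat (a joint): How far the sprung seat ring is pushed down, m: 0 free (also with the cartridge standing on it), 0.0053 with the cap fully home. About 2 N start it and 12 N hold it at 0.0053. If the cap is let go after the click the balls keep it on, but the spring lifts it again by about 3 mm and this reads about 0.0025
- cartridge: The clean filter cartridge, loose, 90 to 145 g, standing upright: a rigid tube 50 mm tall, 53 mm across its cream pleated side (56 mm across the 8 mm high green rings at both ends), with a 27 mm bore right through (1 mm clearance all round on the spigot). Either end may go down. Origin: centre of its underside; z along the bore
- used_cartridge: The used cartridge, same shape and size, dark brown with black end rings, standing upright; to be left alone. Origin: centre of its underside
- cap: The orange snap cap, loose, 36 to 63 g, standing open side down: a flange 52 mm across and 5 mm high, above it a ribbed round grip 38 mm across up to the flat top, 38 mm high. Inside from below: a snap lip of 20 mm bore, 3 mm high, then a 28 mm wide groove for the balls; the hollow is 25 mm deep. Origin: centre of its underside; z up through the top
- red_tin: Red slip-lid tin, 68 mm across, 100 mm tall, at the back on the left, in front of the tall step ladder that stands at the far left edge of the table; a bystander. Origin: centre of its underside
- green_tin: Dark green slip-lid tin, 64 mm across, 85 mm tall, at the left side; a bystander. Origin: centre of its underside
- small_tin: Cream slip-lid tin, 52 mm across, 60 mm tall, at the back on the right; a bystander. Origin: centre of its underside
- jar_a: Clip-top glass jar, fixed, 102 mm across, 154 mm tall, at the back edge; a bystander. Origin: centre of its underside
- jar_b: Clip-top glass jar, fixed, 90 mm across, 141 mm tall, at the back edge to the right of the other jar; a bystander. Origin: centre of its underside
There are look-alikes about, which are no part of the job. Of the things like the cap, leave any that is blue; of the rest the smaller one is meant.

How it is judged:
By the outcome, as a careful person would: the job done as asked, in the order asked, and still so for the second after the job is handed in, while the arm keeps its last pose, push and grip.
It also fails if it takes over 72 s, if anything falls off the work surface, if the arm or the gripper's body presses on something with over 40 N, if the wrist force passes 120 N, or if a joint passes its speed limit or range.

## Robot

A 6-joint arm with a two-finger parallel gripper is mounted at the origin on the work surface; the furniture and walls round the work are solid. World frame = base frame: x ahead of the robot, y to its left, z up, the work surface at z = 0. Lengths are in m, angles in rad, forces in N, time in s.
With the tool pointing down it reaches from about 0.225 to 0.875 m from the base axis. Payload 3.4 kg.
Tool frame: the origin (TCP) lies between the finger pads; the fingertips stand 11 mm ahead of it and the grasp point (between the pads) lies 8 mm behind it; z points along the fingers, y is the line along which they close (so a half turn about z gives the same grasp; the last joint's range is limited). The gripper opens to 85 mm and grips with 20 to 120 N. Pads are 22 mm wide; open, the fingers measure 114 mm over their backs; the gripper's body (76 mm by 85 mm) begins 54 mm behind the grasp point. The pads swing forward as they close: fully open they stand 13 mm farther back than shut.
Start: joints at [-1.222, 0.276, 1.505, -0, 1.361, -0.121], TCP at [0.26, -0.513, 0.242] pointing down, gripper open.
Joint ranges: [-2.89, 2.89], [-0.75, 2.08], [0.22, 2.7], [-1.18, 4.32], [0.11, 2.71], [-2.7, 2.7]. Speed limits (rad/s): [2.57, 2.57, 3.14, 3.14, 3.14, 3.14].

## Interface

Orientations are given as a unit quaternion [w, x, y, z].
In Python, from rig import sensors, eyes, manip gives the robot as it stands.
- The arm moves only by the tool drive_tool, never from a script. Its argument "deltas" is a list of rows, each an object with "linear": the shift along the world's x, y, z in mm, a list of three; "twist": the turn about the world's z in degrees; "claw": the opening, from 0 (shut) to 1 (fully open). In form: [{"linear": [tx, ty, tz], "twist": twist, "claw": claw}, ...]. A call has 1 to 12 rows; each row is the pose to reach, as a shift and turn from the pose commanded when the call began; what a row does not reach only later rows make up. A row lasts 1/12 s, in which the tool goes at most 41.7 mm and 7.16 degrees, less where a joint would pass 70% of its speed; a pose out of reach is approached as far as the arm can. A call with a gripper value outside its range is refused whole. The fingers move at their own pace and stop on an object; "squeeze" is the grip in N (left out, the last holds). Time passes only in rows, so rows that repeat a pose let the fingers close. It gives the time, the measured TCP pose, the force, the opening and the grip force at its end, in the units of the state.
- sensors.get_state(): the state, without advancing time (a new reading comes with each control period).
- eyes.get_image(name): name is "side" or "top" or "wrist"; returns the picture (400x640x3 uint8, red, green, blue); there is no depth.
- eyes.camera_model(name): a dict with "intrinsics" (3x3 intrinsics, pixels), "dist" ([k1, k2, p1, p2, k3] as OpenCV has them; the pictures are not rectified), "R" (3x3) and "t" (3): a world point X has camera coordinates R X + t. Camera axes: x right, y down, z forward; pixel columns grow to the right and rows downward; lengths in m; the calibration is good to about 2 mm. A picture is of the moment at which its call begins: read the wrist's pose just before it. camera_model takes no time and is no camera call; for the wrist camera it gives the pose at the moment of the call.
- manip.sign_off(): hands the job in; it is judged then, once.
The state is a dict: "clock": time; "qpos": joint angles; "qd": joint speeds; "effort": joint torques, N m; "position": TCP position; "ee_rot": TCP orientation; "contact_force": force on the tool from outside, world axes, zero at the start; "moment": the same for the moment, N m; "width": finger opening in m; "gripper_force": force on a finger pad.
Only numpy, scipy, OpenCV 4.12 (cv2) and the standard library are available. Lean on these libraries where they do the work, as an engineer would, in place of code of your own. Each camera call takes 0.05 s, during which the arm holds its last target. There are 200 camera calls.

## Working session

There is one attempt and no reset: what is moved stays moved. The work goes in short steps, Python scripts to look and compute and a tool call to move; the robot and the scene stay as the last step left them, time stands still between calls to the robot, and variables do not carry over. Pictures are saved under pics/ and viewed, at most 10 in all, crops included, and the job is handed in when it is done.

Besides the shell and the picture viewer there is one more tool, called after ">>>" by a JSON object that holds its "api" and its "payload", one argument or row to a line. drive_tool: Moves the arm, as the interface text tells. Its arguments: {"type":"object","properties":{"deltas":{"type":"array","items":{"type":"object","properties":{"linear":{"type":"array","items":{"type":"number"}},"twist":{"type":"number"},"claw":{"type":"number"}}}},"squeeze":{"type":"number"}},"required":["deltas"]}

```bash
mkdir -p pics; cat > h.py <<'E'
import numpy as np, cv2
from rig import sensors, eyes, manip
def ray(cm,px):
    K=np.array(cm["intrinsics"]);R=np.array(cm["R"]);t=np.array(cm["t"])
    u=cv2.undistortPoints(np.array([[px]],float),K,np.array(cm["dist"]))[0,0]
    return -R.T@t, R.T@np.array([u[0],u[1],1])
def plane(cm,px,z):
    c,d=ray(cm,px); return c+d*(z-c[2])/d[2]
def proj(cm,X):
    p,_=cv2.projectPoints(np.array([X],float),cv2.Rodrigues(np.array(cm["R"]))[0],np.array(cm["t"]),np.array(cm["intrinsics"]),np.array(cm["dist"]));return p[0,0]
def save(n,im): cv2.imwrite("pics/"+n,im[:,:,::-1])
E
python3 - <<'E'
from h import *
for n in("top","side"):
    im=eyes.get_image(n); save(n+"0.png",im); cm=eyes.camera_model(n); c,_=ray(cm,(320,200)); print(n,c)
s=sensors.get_state(); print(s)
E
```

```text
top [ 0.38373099 -0.08900422  1.35176656]
side [ 0.38191182 -1.04623351  0.86896061]
{'clock': 0.1, 'qpos': array([-1.22194884e+00,  2.76510384e-01,  1.50602415e+00,  2.36283298e-05,
        1.36070302e+00, -1.20985699e-01]), 'qd': array([ 0.0015853 , -0.00250426, -0.00340384, -0.00095795,  0.00034159,
       -0.00141095]), 'effort': array([ 2.14069813e-03, -4.17699552e+01, -2.46404618e+01, -1.11680350e-05,
        5.88937139e-03,  2.14755642e-05]), 'position': array([ 0.26017442, -0.51225157,  0.24153137]), 'ee_rot': array([-8.18428786e-04,  9.72534005e-01,  2.32759386e-01, -8.20221311e-05]), 'contact_force': array([ 0.29054332, -1.59034455, -0.89212462]), 'moment': array([-0.00127063,  0.04835365, -0.05703855]), 'gripper_force': 0.0, 'width': 0.08520144341690156}
```

View pics/top0.png

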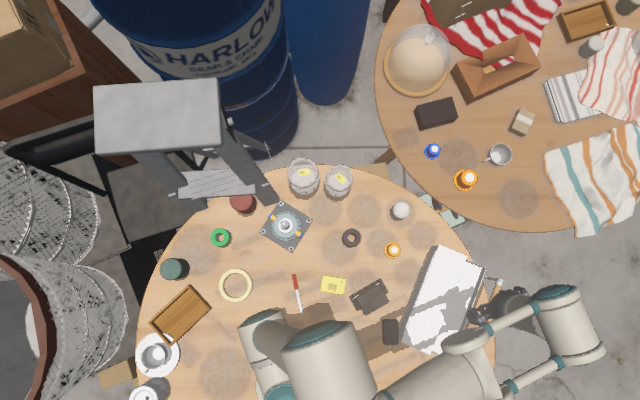

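View pics/side0.png

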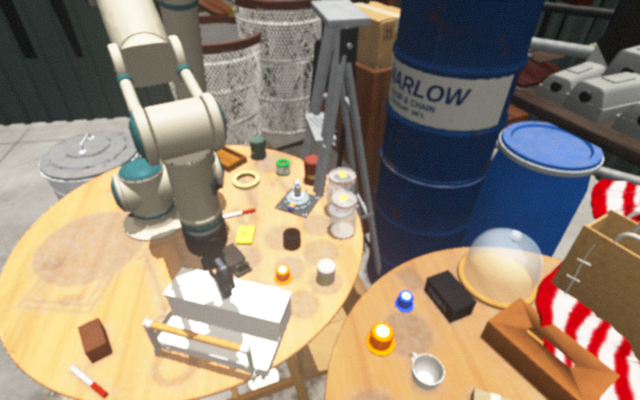

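The top view shows, on the work table, a green-ringed cartridge at (220,237), a dark one at (351,238), and the head at (286,226). The cap-like things are orange (393,251) on the work table, and orange (466,180) and blue (432,151) on the other table. The side view has the same three at (283,273), (381,338) and (405,300). Blue is excluded, and (393,251) looks like the smaller orange one. I'll measure and confirm it in one crop.

```bash
cat > m.py <<'E'
from h import *
T=cv2.imread("pics/top0.png");S=cv2.imread("pics/side0.png")
ct=eyes.camera_model("top");cs=eyes.camera_model("side")
def blobs(im,lo,hi,box,n=3):
    x0,y0,x1,y1=box;h=cv2.cvtColor(im[y0:y1,x0:x1],cv2.COLOR_BGR2HSV)
    m=cv2.inRange(h,lo,hi);k,_,st,c=cv2.connectedComponentsWithStats(m)
    o=sorted(range(1,k),key=lambda i:-st[i,4])[:n]
    return [(np.round(c[i]+[x0,y0],1).tolist(),(st[i]+[x0,y0,0,0,0]).tolist()) for i in o]
G=((45,90,40),(80,255,255));O=((8,150,120),(20,255,255))
print("green top",blobs(T,*G,(205,222,236,252)),"side",blobs(S,*G,(270,155,300,180)))
for b in((380,238,406,264),(450,165,482,195)): print("orT",blobs(T,*O,b,2))
for b in((270,258,297,288),(362,318,400,360)): print("orS",blobs(S,*O,b,2))
print("blk",blobs(T,(0,0,0),(180,255,70),(335,222,366,252),2))
c=cv2.resize(T[195:275,190:410],None,fx=3.6,fy=3.6,interpolation=cv2.INTER_CUBIC)
d=cv2.resize(S[250:360,260:430],None,fx=2.2,fy=2.2,interpolation=cv2.INTER_CUBIC)
w=np.zeros((288+242,792,3),np.uint8);w[:288,:792]=c;w[288:288+d.shape[0],:d.shape[1]]=d
e=cv2.resize(T[140:200,410:490],None,fx=3.6,fy=3.6,interpolation=cv2.INTER_CUBIC)
w[288:288+216,400:688]=e
cv2.imwrite("pics/crop1.png",w)
for p,z in(((220,237),.05),((393,251),.038),((351,238),.05),((286,226),.09),((242,203),.1),((401,211),.06),((466,180),.05)):print(p,plane(ct,p,z).round(4))
print(plane(ct,(100,100),0)-plane(ct,(101,100),0))
E
python3 m.py
```

```text
green top [([219.6, 237.0], [211, 229, 18, 17, 180])] side [([282.4, 162.5], [276, 159, 14, 8, 84])]
orT [([391.8, 249.3], [385, 242, 15, 15, 92])]
orT [([463.9, 180.2], [453, 170, 25, 21, 282])]
orS [([282.3, 277.6], [274, 270, 18, 15, 148])]
orS [([379.0, 342.3], [365, 322, 30, 35, 408])]
blk []
(220, 237) [0.4454 0.21   0.05  ]
(393, 251) [ 0.3941 -0.3158  0.038 ]
(351, 238) [ 0.4355 -0.1871  0.05  ]
(286, 226) [0.4726 0.0073 0.09  ]
(242, 203) [0.5418 0.1354 0.1   ]
(401, 211) [ 0.5147 -0.341   0.06  ]
(466, 180) [ 0.6092 -0.5488  0.05  ]
[2.19146715e-05 3.17962196e-03 0.00000000e+00]
```

View pics/crop1.png

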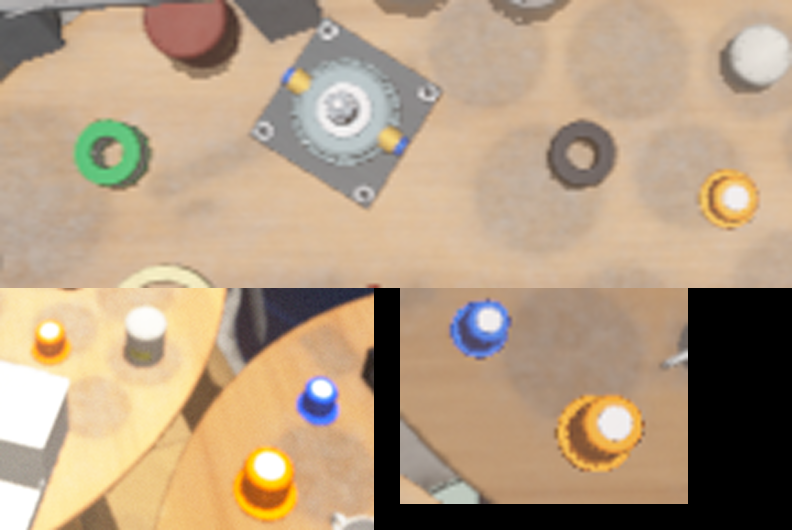

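Confirmed: on the work table at (393,251) the orange cap's flange is 15 px wide, about 50 mm, while the one at (466,180) is 25 px and larger. So (393,251) is the cap. One more look, at the ladder near the head and the stud axis.

```bash
python3 - <<'E'
from h import *
T=cv2.imread("pics/top0.png");S=cv2.imread("pics/side0.png")
ct=eyes.camera_model("top");cs=eyes.camera_model("side")
a=cv2.resize(S[100:230,230:370],None,fx=4,fy=4,interpolation=cv2.INTER_CUBIC)
cv2.imwrite("pics/crop2.png",a)
# base-plate corner holes from crop1 (3.6x): centre
h=np.array([[329,30],[430,93],[364,194],[264,131]])/3.6+[190,195]
P=np.array([plane(ct,p,.006)[:2] for p in h]);print("head",P.round(4),P.mean(0).round(4))
print("tip",plane(ct,(342/3.6+190,107/3.6+195),.0995).round(4))
p1,p2=[plane(ct,(np.array(q)/3.6+[190,195]),.022) for q in((293,77),(394,140))];d=p2-p1;print("port mid",(p1+p2)/2,"ang",np.degrees(np.arctan2(d[1],d[0])))
print("cartr top",plane(ct,(219.6,237),.05).round(4))
c=plane(ct,(735/3.6+190,198/3.6+195),.038);f=plane(ct,(728.5/3.6+190,199/3.6+195),.004);print("cap",c,f)
for X in((.54,.05,0),(.4726,.0073,.0995)):print(proj(cs,X))
E
```

```text
head [[ 0.5507  0.0279]
 [ 0.4936 -0.0603]
 [ 0.4065 -0.0018]
 [ 0.4627  0.0849]] [0.4784 0.0127]
tip [0.4757 0.0095 0.0995]
port mid [0.48014545 0.01436856 0.022     ] ang -122.81504652365452
cartr top [0.4455 0.2112 0.05  ]
cap [ 0.39711003 -0.3195107   0.038     ] [ 0.3966846  -0.31975415  0.004     ]
[312.14142987 195.00106327]
[294.24426213 181.43900479]
```

View pics/crop2.png

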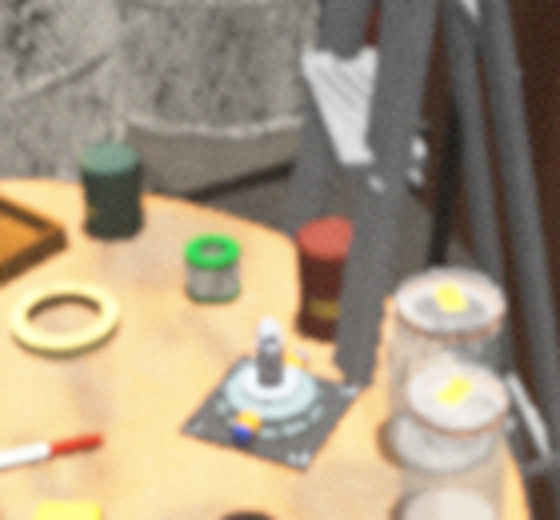

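Crop 2: the stud is at crop (268,330). A ladder foot stands just behind the plate's rear corner at crop (355,380), side px (319,195), so the fingers must close roughly along y there. Now moving over to the cartridge.

>>> {"api": "drive_tool", "payload": {
  "deltas": [
    {"linear": [110, 420, 0], "twist": -12, "claw": 1},
    {"linear": [110, 420, 0], "twist": -12, "claw": 1},
    {"linear": [110, 420, 0], "twist": -12, "claw": 1},
    {"linear": [110, 420, 0], "twist": -12, "claw": 1},
    {"linear": [110, 420, 0], "twist": -12, "claw": 1},
    {"linear": [110, 420, 0], "twist": -12, "claw": 1},
    {"linear": [110, 420, 0], "twist": -12, "claw": 1},
    {"linear": [110, 420, 0], "twist": -12, "claw": 1},
    {"linear": [110, 420, 0], "twist": -12, "claw": 1},
    {"linear": [110, 420, 0], "twist": -12, "claw": 1},
    {"linear": [110, 420, 0], "twist": -12, "claw": 1},
    {"linear": [110, 420, 0], "twist": -12, "claw": 1}
  ]
}}

```text
clock: 1.1
position: [0.3702, -0.0891, 0.2422]
ee_rot: [-0.001, 0.991, 0.132, 0.0]
contact_force: [-0.3, -0.5, -0.2]
width: 0.0855
gripper_force: 0.0
```

>>> {"api": "drive_tool", "payload": {
  "deltas": [
    {"linear": [60, 100, 10], "twist": 0, "claw": 1},
    {"linear": [60, 100, 10], "twist": 0, "claw": 1},
    {"linear": [60, 100, 10], "twist": 0, "claw": 1},
    {"linear": [60, 100, 10], "twist": 0, "claw": 1},
    {"linear": [60, 100, 10], "twist": 0, "claw": 1},
    {"linear": [60, 100, 10], "twist": 0, "claw": 1}
  ]
}}

```text
clock: 1.6
position: [0.4297, 0.0063, 0.2518]
ee_rot: [0.0, 0.992, 0.13, -0.001]
contact_force: [-0.7, -0.1, -0.6]
width: 0.0852
gripper_force: 0.0
```

```bash
python3 - <<'E'
from h import *
s=sensors.get_state();cm=eyes.camera_model("wrist");im=eyes.get_image("wrist");save("w1.png",im)
import pickle;pickle.dump(cm,open("w1.pkl","wb"))
print(s["position"],ray(cm,(320,200)))
for X in((.476,.01,.0995),(.4455,.2112,.05)):print(proj(cm,X))
E
```

```text
[0.42973018 0.00631845 0.25182655] (array([0.49422304, 0.02377587, 0.38309737]), array([-0.26059393, -0.06828295, -0.96303402]))
[330.32683858 135.10251243]
[127.73874866 109.67139241]
```

View pics/w1.png

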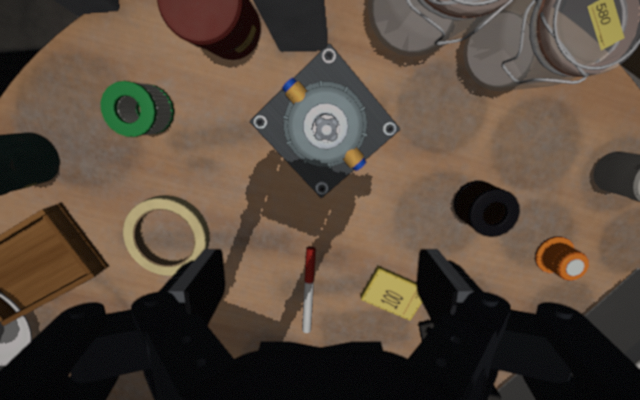

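The wrist view shows the head's four bolts at (329,56), (390,128), (322,188) and (260,122), the stud tip at about (326,128), the green ring at about (128,109), the used cartridge at (487,208) and the cap at (563,258). I'll refine these.

```bash
python3 - <<'E'
from h import *
import pickle;cm=pickle.load(open("w1.pkl","rb"))
im=cv2.imread("pics/w1.png");hsv=cv2.cvtColor(im,cv2.COLOR_BGR2HSV)
P=np.array([plane(cm,p,.0065)[:2] for p in((329,55.5),(390,128.5),(322,188),(260,121.5))]);print(P.round(4),P.mean(0).round(4),(P[0]+P[2])/2,(P[1]+P[3])/2)
print("tip",plane(cm,(326.5,128),.0995).round(4))
def ell(m,z):
    c=max(cv2.findContours(m,cv2.RETR_EXTERNAL,cv2.CHAIN_APPROX_NONE)[0],key=cv2.contourArea)
    q=np.array([plane(cm,p[0].astype(float),z)[:2] for p in cv2.convexHull(c)],np.float32);return cv2.minEnclosingCircle(q)
m=cv2.inRange(hsv,(45,110,60),(80,255,255));m[:,:90]=0;m[:,200:]=0;m[150:]=0
print("green",ell(m,.05),cv2.boundingRect(m))
m=cv2.inRange(hsv,(5,150,60),(22,255,255));m[:,:525]=0;m[:230]=0;m[290:]=0
print("cap flange",ell(m,.004),cv2.boundingRect(m));print("cap top",plane(cm,(575,267.5),.038))
# brass body circle: grey body edge
E
```

```text
[[ 0.5517  0.0294]
 [ 0.4948 -0.0584]
 [ 0.4073 -0.0014]
 [ 0.4643  0.0867]] [0.4795 0.0141] [0.47950376 0.01397916] [0.47954382 0.01415156]
tip [0.481  0.0148 0.0995]
green ((0.44636863470077515, 0.2115636020898819), 0.027451355010271072) (101, 81, 72, 55)
cap flange ((0.3970840573310852, -0.33122366666793823), 0.04022188112139702) (535, 237, 54, 44)
cap top [ 0.39822567 -0.31914637  0.038     ]
```

>>> {"api": "drive_tool", "payload": {
  "deltas": [
    {"linear": [17, 205, -20], "twist": 0, "claw": 1},
    {"linear": [17, 205, -20], "twist": 0, "claw": 1},
    {"linear": [17, 205, -20], "twist": 0, "claw": 1},
    {"linear": [17, 205, -20], "twist": 0, "claw": 1},
    {"linear": [17, 205, -20], "twist": 0, "claw": 1},
    {"linear": [17, 205, -20], "twist": 0, "claw": 1},
    {"linear": [17, 205, -110], "twist": 0, "claw": 1},
    {"linear": [17, 205, -110], "twist": 0, "claw": 1},
    {"linear": [17, 205, -110], "twist": 0, "claw": 1},
    {"linear": [17, 205, -110], "twist": 0, "claw": 1}
  ]
}}

```text
clock: 2.48
position: [0.4451, 0.2099, 0.1401]
ee_rot: [0.001, 0.992, 0.129, -0.004]
contact_force: [-0.7, 0.7, 0.3]
width: 0.0857
gripper_force: 0.0
```

```bash
cat > g.py <<'E'
from h import *
import sys
s=sensors.get_state();cm=eyes.camera_model("wrist");im=eyes.get_image("wrist");save(sys.argv[1],im)
print(s["position"].round(4))
hsv=cv2.cvtColor(im,cv2.COLOR_RGB2HSV)
m=cv2.inRange(hsv,(45,110,60),(80,255,255))
c=max(cv2.findContours(m,cv2.RETR_EXTERNAL,cv2.CHAIN_APPROX_NONE)[0],key=cv2.contourArea)
z=float(sys.argv[2]);q=np.array([plane(cm,p[0].astype(float),z)[:2] for p in cv2.convexHull(c)],np.float32)
print(cv2.minEnclosingCircle(q),cv2.boundingRect(c))
q=[plane(cm,(x,y),z)[:2] for x in(0,)for y in(0,)]
E
python3 g.py w2.png .05
```

```text
[0.4451 0.2099 0.1401]
((0.44656339287757874, 0.2130509465932846), 0.02746596187353134) (280, 165, 75, 74)
```

View pics/w2.png

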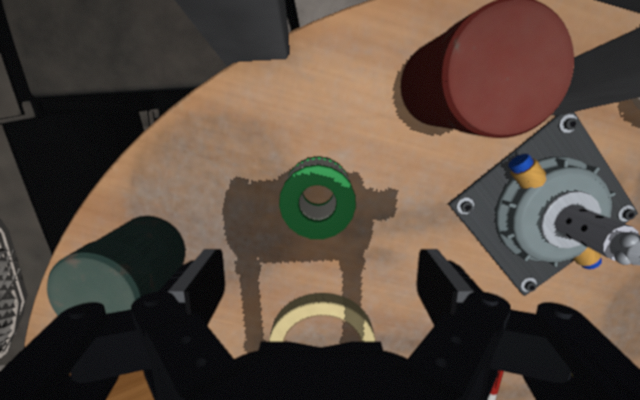

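The wrist view has the cartridge centred between the fingers, its ring at (317,202). Descending and gripping.

>>> {"api": "drive_tool", "payload": {
  "deltas": [
    {"linear": [0, 1, -60], "twist": 0, "claw": 1},
    {"linear": [0, 1, -100], "twist": 0, "claw": 1},
    {"linear": [0, 1, -120], "twist": 0, "claw": 1},
    {"linear": [0, 1, -120], "twist": 0, "claw": 1},
    {"linear": [0, 1, -120], "twist": 0, "claw": 1},
    {"linear": [0, 1, -120], "twist": 0, "claw": 0.5},
    {"linear": [0, 1, -120], "twist": 0, "claw": 0.4},
    {"linear": [0, 1, -120], "twist": 0, "claw": 0.3},
    {"linear": [0, 1, -120], "twist": 0, "claw": 0.3},
    {"linear": [0, 1, -120], "twist": 0, "claw": 0.3},
    {"linear": [0, 1, -120], "twist": 0, "claw": 0.3},
    {"linear": [0, 1, -120], "twist": 0, "claw": 0.3}
  ],
  "squeeze": 50
}}

```text
clock: 3.53
position: [0.4499, 0.2138, 0.0256]
ee_rot: [-0.0, 0.991, 0.13, 0.003]
contact_force: [-0.3, -0.6, 8.4]
width: 0.0551
gripper_force: 51.6
```

>>> {"api": "drive_tool", "payload": {
  "deltas": [
    {"linear": [0, 0, 0], "twist": 0, "claw": 1},
    {"linear": [0, 0, 0], "twist": 0, "claw": 1},
    {"linear": [0, 0, 5], "twist": 0, "claw": 1},
    {"linear": [0, 0, 5], "twist": 0, "claw": 1},
    {"linear": [0, 0, 5], "twist": 0, "claw": 1},
    {"linear": [0, 0, 5], "twist": 0, "claw": 1}
  ]
}}

```text
clock: 4.03
position: [0.4473, 0.2133, 0.0275]
ee_rot: [0.0, 0.992, 0.13, 0.0]
contact_force: [0.2, -0.5, -1.1]
width: 0.0855
gripper_force: 0.0
```

```bash
python3 g.py w3.png .05
```

```text
[0.4473 0.2133 0.0275]
((0.4463643431663513, 0.21326513588428497), 0.027165215462446213) (250, 228, 142, 118)
```

View pics/w3.png

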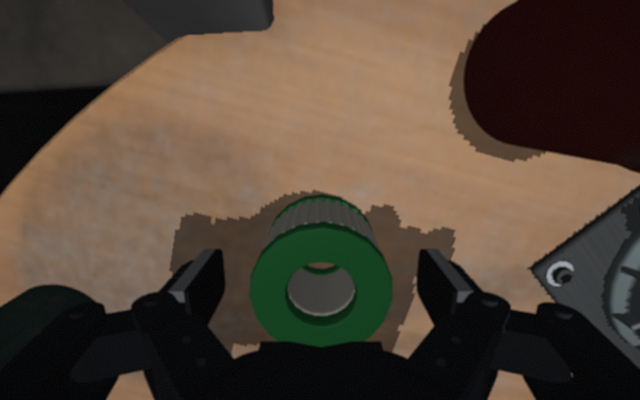

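It's still upright, with its ring at (320,285) centred between the pads. The upward force came from the pads swinging forward as they closed. I'll re-grip from this higher pose.

>>> {"api": "drive_tool", "payload": {
  "deltas": [
    {"linear": [-1, 0, 2], "twist": 0, "claw": 0.7},
    {"linear": [-1, 0, 2], "twist": 0, "claw": 0.5},
    {"linear": [-1, 0, 2], "twist": 0, "claw": 0.4},
    {"linear": [-1, 0, 2], "twist": 0, "claw": 0.3},
    {"linear": [-1, 0, 2], "twist": 0, "claw": 0.3},
    {"linear": [-1, 0, 2], "twist": 0, "claw": 0.3},
    {"linear": [-1, 0, 2], "twist": 0, "claw": 0.3}
  ],
  "squeeze": 40
}}

```text
clock: 4.67
position: [0.4463, 0.2132, 0.0297]
ee_rot: [0.0, 0.992, 0.13, 0.0]
contact_force: [-1.3, -0.1, 5.7]
width: 0.0556
gripper_force: 42.1
```

>>> {"api": "drive_tool", "payload": {
  "deltas": [
    {"linear": [0, 0, 15], "twist": 0, "claw": 0.3},
    {"linear": [0, 0, 40], "twist": 0, "claw": 0.3},
    {"linear": [0, 0, 80], "twist": 0, "claw": 0.3},
    {"linear": [0, 0, 120], "twist": 0, "claw": 0.3},
    {"linear": [0, 0, 130], "twist": 0, "claw": 0.3},
    {"linear": [0, 0, 130], "twist": 0, "claw": 0.3},
    {"linear": [0, 0, 130], "twist": 0, "claw": 0.3}
  ]
}}

```text
clock: 5.25
position: [0.4459, 0.2131, 0.1589]
ee_rot: [0.0, 0.992, 0.13, -0.0]
contact_force: [-0.3, -0.3, -1.6]
width: 0.0557
gripper_force: 42.9
```

```bash
python3 - <<'E'
from h import *
s=sensors.get_state();cm=eyes.camera_model("wrist");im=eyes.get_image("wrist");side=eyes.get_image("side")
print(s["position"],s["contact_force"])
cs=eyes.camera_model("side");p=proj(cs,s["position"]).astype(int);print(p)
a=cv2.resize(side[p[1]-40:p[1]+40,p[0]-50:p[0]+50],(500,400),interpolation=cv2.INTER_CUBIC)
b=cv2.resize(im[150:400,150:490],(300,221)); w=np.zeros((400,800,3),np.uint8);w[:,:500]=a;w[:221,500:]=b
save("c3.png",w);save("w4.png",im)
E
```

```text
[0.44591062 0.21314164 0.15892209] [-0.26095216 -0.31612737 -1.63818399]
[280 136]
```

View pics/c3.png

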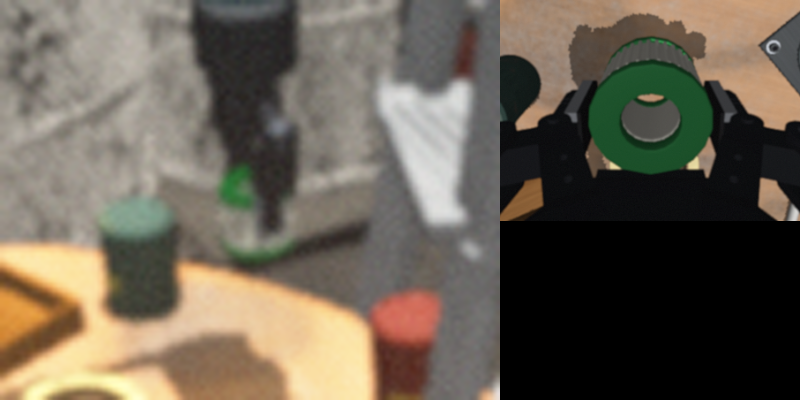

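Crop: the cartridge hangs upright, held by its upper ring. Next I'll measure its offset in the grip, and where the ladder leg runs relative to my path.

```bash
python3 - <<'E'
from h import *
cm=eyes.camera_model("wrist");im=cv2.imread("pics/w4.png");hsv=cv2.cvtColor(im,cv2.COLOR_BGR2HSV)
s=sensors.get_state();z=s["position"][2]+.0205
m=cv2.inRange(hsv,(45,150,60),(80,255,255));c=max(cv2.findContours(m,cv2.RETR_CCOMP,cv2.CHAIN_APPROX_NONE)[0],key=cv2.contourArea)
q=np.array([plane(cm,p[0].astype(float),z)[:2] for p in cv2.convexHull(c)],np.float32);print(cv2.minEnclosingCircle(q))
cs,h=cv2.findContours(m,cv2.RETR_CCOMP,cv2.CHAIN_APPROX_NONE)
for k,c in enumerate(cs):
    if h[0][k][3]>=0 and cv2.contourArea(c)>800:
        q=np.array([plane(cm,p[0].astype(float),z)[:2] for p in c],np.float32);print("bore",cv2.minEnclosingCircle(q))
ct=eyes.camera_model("top");cs=eyes.camera_model("side")
T=cv2.imread("pics/top0.png")
for px in((318,192),(324,160),(329,130),(334,100)):
    for z in(0,.1,.15,.2,.25,.3,.35,.4,.5,.6):
        X=plane(cs,px,z);p=proj(ct,X);print(px,z,X.round(3),p.round(0),T[int(p[1]),int(p[0])])
cv2.imwrite("pics/l.png",cv2.resize(T[70:220,140:300],None,fx=3.8,fy=3.8))
E
```

```text
((0.44513440132141113, 0.21312513947486877), 0.027224361896514893)
bore ((0.4453771412372589, 0.21347452700138092), 0.014536437578499317)
(318, 192) 0 [0.564 0.065 0.   ] [270. 200.] [ 98 100 105]
(318, 192) 0.1 [ 0.543 -0.063  0.1  ] [310. 202.] [154 183 212]
(318, 192) 0.15 [ 0.533 -0.127  0.15 ] [332. 203.] [155 174 195]
(318, 192) 0.2 [ 0.522 -0.191  0.2  ] [356. 204.] [147 173 200]
(318, 192) 0.25 [ 0.512 -0.255  0.25 ] [382. 205.] [157 188 217]
(318, 192) 0.3 [ 0.501 -0.319  0.3  ] [411. 207.] [145 168 193]
(318, 192) 0.35 [ 0.491 -0.383  0.35 ] [442. 208.] [108 143 174]
(318, 192) 0.4 [ 0.48  -0.447  0.4  ] [477. 210.] [116 154 190]
(318, 192) 0.5 [ 0.459 -0.575  0.5  ] [560. 214.] [120 155 189]Traceback (most recent call last):
  File "<stdin>", line 14, in <module>
IndexError: index 664 is out of bounds for axis 1 with size 640
```

```bash
python3 - <<'E'
from h import *
ct=eyes.camera_model("top");cs=eyes.camera_model("side")
for px in((324,160),(329,130),(334,100)):
    for z in np.arange(0,.5,.05):
        X=plane(cs,px,z);p=proj(ct,X)
        # leg line in top image: (270,200)->(225,140)
        e=(p[0]-270)*60-(p[1]-200)*45
        if abs(e)/75<25: print(px,z.round(2),X.round(3),p.round(0),(e/75).round(0))
E
```

```text
(324, 160) 0.1 [0.595 0.123 0.1  ] [246. 185.] -10.0
(324, 160) 0.15 [0.581 0.047 0.15 ] [270. 187.] 8.0
(329, 130) 0.2 [0.618 0.163 0.2  ] [225. 171.] -18.0
(329, 130) 0.25 [0.601 0.073 0.25 ] [256. 173.] 5.0
(334, 100) 0.35 [0.616 0.083 0.35 ] [245. 159.] 5.0
```

>>> {"api": "drive_tool", "payload": {
  "deltas": [
    {"linear": [10, -100, 0], "twist": 0, "claw": 0.3},
    {"linear": [20, -130, 0], "twist": 0, "claw": 0.3},
    {"linear": [34, -199, 0], "twist": 0, "claw": 0.3},
    {"linear": [34, -199, 0], "twist": 0, "claw": 0.3},
    {"linear": [34, -199, 0], "twist": 0, "claw": 0.3},
    {"linear": [34, -199, 0], "twist": 0, "claw": 0.3},
    {"linear": [34, -199, 0], "twist": 0, "claw": 0.3},
    {"linear": [34, -199, 0], "twist": 0, "claw": 0.3}
  ]
}}

```text
clock: 6.02
position: [0.479, 0.0146, 0.1576]
ee_rot: [-0.001, 0.992, 0.129, -0.002]
contact_force: [1.1, 0.3, -1.6]
width: 0.0554
gripper_force: 43.1
```

```bash
python3 - <<'E'
from h import *
s=sensors.get_state();cm=eyes.camera_model("wrist");im=eyes.get_image("wrist")
print(s["position"]);z=s["position"][2]+.0205
save("w5.png",im);save("w5c.png",cv2.resize(im[30:380,180:460],(640,800))[0:600])
hsv=cv2.cvtColor(im,cv2.COLOR_RGB2HSV);m=cv2.inRange(hsv,(45,150,50),(80,255,255));c=max(cv2.findContours(m,cv2.RETR_CCOMP,cv2.CHAIN_APPROX_NONE)[0],key=cv2.contourArea)
q=np.array([plane(cm,p[0].astype(float),z)[:2] for p in cv2.convexHull(c)],np.float32);print(cv2.minEnclosingCircle(q))
for X in((.4797,.0142,.0995),(.4797,.0142,.0807)):print(proj(cm,X))
import pickle;pickle.dump(cm,open("w5.pkl","wb"))
E
```

```text
[0.47900235 0.01458202 0.15755352]
((0.47936704754829407, 0.0149814048781991), 0.027380237355828285)
[321.97197756 220.48341794]
[321.91596361 211.23015212]
```

View pics/w5c.png

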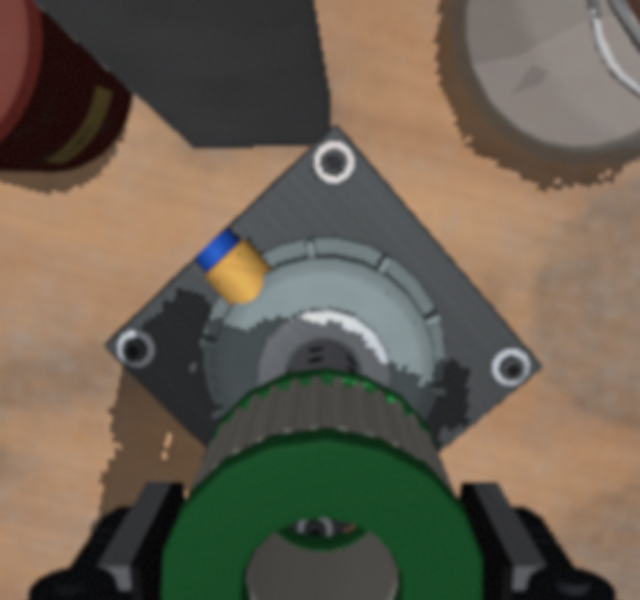

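Bolts appear at full px (325.7,100.4), (403.5,191) and (239,182), the cartridge ring is just above the stud, and the stud tip is visible in the bore at about (318,260). I'll compute the offset from these.

```bash
python3 - <<'E'
from h import *
import pickle;cm=pickle.load(open("w5.pkl","rb"))
a,b,c=[plane(cm,p,.0065)[:2] for p in((325.7,100.4),(403.5,191),(239,182.2))]
print(a,b,c,(b+c)/2, np.linalg.norm(b-c))
# right-angle construction: centre = a + half of the two edge vectors
print(a+((b-a)+(c-a))/2)
print(sensors.get_state()["position"])
E
```

```text
[0.55163145 0.02992621] [ 0.49414624 -0.05813016] [0.46408432 0.08669903] [0.47911528 0.01428444] 0.14791623088221192
[0.47911528 0.01428444]
[0.47907969 0.01515579 0.1578899 ]
```

>>> {"api": "drive_tool", "payload": {
  "deltas": [
    {"linear": [0, -0.8, -15], "twist": 0, "claw": 0.3},
    {"linear": [0, -0.8, -30], "twist": 0, "claw": 0.3},
    {"linear": [0, -0.8, -38], "twist": 0, "claw": 0.3},
    {"linear": [0, -0.8, -42], "twist": 0, "claw": 0.3},
    {"linear": [0, -0.8, -42], "twist": 0, "claw": 0.3},
    {"linear": [0, -0.8, -42], "twist": 0, "claw": 0.3}
  ]
}}

```text
clock: 6.57
position: [0.4802, 0.0142, 0.1174]
ee_rot: [-0.0, 0.991, 0.13, -0.0]
contact_force: [-0.1, 0.4, -0.8]
width: 0.0556
gripper_force: 43.1
```

>>> {"api": "drive_tool", "payload": {
  "deltas": [
    {"linear": [0, 0, -4], "twist": 0, "claw": 0.3},
    {"linear": [0, 0, -8], "twist": 0, "claw": 0.3},
    {"linear": [0, 0, -12], "twist": 0, "claw": 0.3},
    {"linear": [0, 0, -12], "twist": 0, "claw": 0.3},
    {"linear": [0, 0, -12], "twist": 0, "claw": 0.3}
  ]
}}

```text
clock: 6.98
position: [0.4801, 0.0135, 0.1051]
ee_rot: [-0.0, 0.992, 0.13, -0.0]
contact_force: [-0.6, 0.4, -1.5]
width: 0.0557
gripper_force: 43.1
```

Past the spigot top with no contact force. Going on towards the seat.

>>> {"api": "drive_tool", "payload": {
  "deltas": [
    {"linear": [0, 0.3, -10], "twist": 0, "claw": 0.3},
    {"linear": [0, 0.3, -20], "twist": 0, "claw": 0.3},
    {"linear": [0, 0.3, -30], "twist": 0, "claw": 0.3},
    {"linear": [0, 0.3, -34], "twist": 0, "claw": 0.3},
    {"linear": [0, 0.3, -37], "twist": 0, "claw": 0.3},
    {"linear": [0, 0.3, -37], "twist": 0, "claw": 0.3},
    {"linear": [0, 0.3, -37], "twist": 0, "claw": 0.3}
  ]
}}

```text
clock: 7.57
position: [0.4806, 0.0137, 0.0686]
ee_rot: [0.0, 0.992, 0.13, 0.0]
contact_force: [0.2, 1.3, -1.3]
width: 0.0554
gripper_force: 43.1
```

>>> {"api": "drive_tool", "payload": {
  "deltas": [
    {"linear": [0, 0, -1], "twist": 0, "claw": 0.3},
    {"linear": [0, 0, -2], "twist": 0, "claw": 0.3},
    {"linear": [0, 0, -3], "twist": 0, "claw": 0.3},
    {"linear": [0, 0, -3], "twist": 0, "claw": 0.3},
    {"linear": [0, 0, -3], "twist": 0, "claw": 0.3}
  ]
}}

```text
clock: 7.98
position: [0.4807, 0.0137, 0.0657]
ee_rot: [0.0, 0.992, 0.13, 0.0]
contact_force: [0.1, 0.1, 0.8]
width: 0.0554
gripper_force: 43.2
```

On the seat: the measured force changed from -1.3 to +0.8 N at the expected height. Releasing and lifting.

>>> {"api": "drive_tool", "payload": {
  "deltas": [
    {"linear": [0, 0, 0], "twist": 0, "claw": 0.8},
    {"linear": [0, 0, 0], "twist": 0, "claw": 1},
    {"linear": [0, 0, 0], "twist": 0, "claw": 1},
    {"linear": [0, 0, 0], "twist": 0, "claw": 1},
    {"linear": [0, 0, 25], "twist": 0, "claw": 1},
    {"linear": [0, 0, 65], "twist": 0, "claw": 1},
    {"linear": [0, 0, 105], "twist": 0, "claw": 1},
    {"linear": [0, 0, 140], "twist": 0, "claw": 1},
    {"linear": [-50, 0, 150], "twist": 0, "claw": 1},
    {"linear": [-50, 0, 150], "twist": 0, "claw": 1},
    {"linear": [-50, 0, 150], "twist": 0, "claw": 1},
    {"linear": [-50, 0, 150], "twist": 0, "claw": 1}
  ]
}}

```text
clock: 8.98
position: [0.4301, 0.0138, 0.2155]
ee_rot: [0.0, 0.992, 0.13, 0.001]
contact_force: [0.4, -0.1, 0.4]
width: 0.0853
gripper_force: 0.0
```

```bash
python3 - <<'E'
from h import *
s=sensors.get_state();cm=eyes.camera_model("wrist");im=eyes.get_image("wrist");print(s["position"])
save("w6.png",im);z=.086
hsv=cv2.cvtColor(im,cv2.COLOR_RGB2HSV);m=cv2.inRange(hsv,(45,150,50),(80,255,255));c=max(cv2.findContours(m,cv2.RETR_CCOMP,cv2.CHAIN_APPROX_NONE)[0],key=cv2.contourArea)
q=np.array([plane(cm,p[0].astype(float),z)[:2] for p in cv2.convexHull(c)],np.float32);print(cv2.minEnclosingCircle(q),cv2.boundingRect(c))
m=cv2.inRange(hsv,(5,150,60),(22,255,255))
for c in cv2.findContours(m,cv2.RETR_EXTERNAL,cv2.CHAIN_APPROX_NONE)[0]:
    if cv2.contourArea(c)>200: print("or",cv2.boundingRect(c))
E
```

```text
[0.43013489 0.01381059 0.2154893 ]
((0.4799409508705139, 0.01397461537271738), 0.026850692927837372) (303, 100, 68, 68)
or (560, 251, 60, 48)
or (0, 223, 79, 113)
or (290, 83, 21, 22)
```

The cartridge is seated (top ring at (0.480, 0.014) at z 86 mm). Now to the cap.

>>> {"api": "drive_tool", "payload": {
  "deltas": [
    {"linear": [-33, -333, 0], "twist": 0, "claw": 1},
    {"linear": [-33, -333, 0], "twist": 0, "claw": 1},
    {"linear": [-33, -333, 0], "twist": 0, "claw": 1},
    {"linear": [-33, -333, 0], "twist": 0, "claw": 1},
    {"linear": [-33, -333, 0], "twist": 0, "claw": 1},
    {"linear": [-33, -333, 0], "twist": 0, "claw": 1},
    {"linear": [-33, -333, 0], "twist": 0, "claw": 1},
    {"linear": [-33, -333, 0], "twist": 0, "claw": 1},
    {"linear": [-33, -333, -75], "twist": 0, "claw": 1},
    {"linear": [-33, -333, -75], "twist": 0, "claw": 1},
    {"linear": [-33, -333, -75], "twist": 0, "claw": 1},
    {"linear": [-33, -333, -75], "twist": 0, "claw": 1}
  ]
}}

```text
clock: 10.03
position: [0.3966, -0.3187, 0.1381]
ee_rot: [-0.002, 0.992, 0.13, -0.002]
contact_force: [-0.3, 0.2, -0.1]
width: 0.0857
gripper_force: 0.0
```

```bash
cat > c.py <<'E'
from h import *
import sys
s=sensors.get_state();cm=eyes.camera_model("wrist");im=eyes.get_image("wrist");print(s["position"])
save(sys.argv[1],im);z=float(sys.argv[2])
hsv=cv2.cvtColor(im,cv2.COLOR_RGB2HSV)
m=cv2.inRange(hsv,(3,140,40),(24,255,255));m[:, :200]=0;m[:,440:]=0
# the flat top is whitish: hole / inner contour
cs,h=cv2.findContours(m,cv2.RETR_CCOMP,cv2.CHAIN_APPROX_NONE)
for k,c in enumerate(cs):
    if cv2.contourArea(c)>150:
        (x,y),r=cv2.minEnclosingCircle(c);print("hole" if h[0][k][3]>=0 else "outer",cv2.boundingRect(c),plane(cm,(x,y),z).round(4))
        q=np.array([plane(cm,p[0].astype(float),z)[:2] for p in c],np.float32);print(cv2.minEnclosingCircle(q))
E
python3 c.py w7.png .038
```

```text
[ 0.39660605 -0.31870058  0.13809644]
outer (292, 159, 62, 65) [ 0.4054 -0.3166  0.038 ]
((0.4047921299934387, -0.3168477714061737), 0.024673931300640106)
hole (307, 185, 32, 31) [ 0.3988 -0.3186  0.038 ]
((0.39858782291412354, -0.3186231255531311), 0.012147029861807823)
```

>>> {"api": "drive_tool", "payload": {
  "deltas": [
    {"linear": [1.5, 0, -40], "twist": 0, "claw": 1},
    {"linear": [1.5, 0, -80], "twist": 0, "claw": 1},
    {"linear": [1.5, 0, -110], "twist": 0, "claw": 1},
    {"linear": [1.5, 0, -119], "twist": 0, "claw": 0.8},
    {"linear": [1.5, 0, -119], "twist": 0, "claw": 0.5},
    {"linear": [1.5, 0, -119], "twist": 0, "claw": 0.2},
    {"linear": [1.5, 0, -119], "twist": 0, "claw": 0.2},
    {"linear": [1.5, 0, -119], "twist": 0, "claw": 0.2},
    {"linear": [1.5, 0, -119], "twist": 0, "claw": 0.2},
    {"linear": [1.5, 0, -119], "twist": 0, "claw": 0.2},
    {"linear": [1.5, 0, -119], "twist": 0, "claw": 0.2},
    {"linear": [1.5, 0, -119], "twist": 0, "claw": 0.2}
  ],
  "squeeze": 60
}}

```text
clock: 11.08
position: [0.4007, -0.3208, 0.0241]
ee_rot: [0.002, 0.992, 0.13, 0.002]
contact_force: [0.4, 1.0, 7.1]
width: 0.0355
gripper_force: 60.3
```

>>> {"api": "drive_tool", "payload": {
  "deltas": [
    {"linear": [0, 0, 4], "twist": 0, "claw": 0.2},
    {"linear": [0, 0, 4], "twist": 0, "claw": 0.2},
    {"linear": [0, 0, 4], "twist": 0, "claw": 0.2},
    {"linear": [0, 0, 30], "twist": 0, "claw": 0.2},
    {"linear": [0, 0, 70], "twist": 0, "claw": 0.2},
    {"linear": [0, 0, 110], "twist": 0, "claw": 0.2},
    {"linear": [0, 0, 150], "twist": 0, "claw": 0.2},
    {"linear": [0, 0, 150], "twist": 0, "claw": 0.2},
    {"linear": [0, 0, 150], "twist": 0, "claw": 0.2},
    {"linear": [0, 0, 150], "twist": 0, "claw": 0.2}
  ],
  "squeeze": 100
}}

```text
clock: 11.92
position: [0.3983, -0.3187, 0.1709]
ee_rot: [-0.0, 0.992, 0.13, -0.0]
contact_force: [-0.1, 0.9, -1.0]
width: 0.0346
gripper_force: 99.9
```

```bash
python3 c.py w8.png .186; python3 - <<'E'
from h import *
im=cv2.imread("pics/w8.png");side=eyes.get_image("side");save("s8.png",side)
cs=eyes.camera_model("side");p=proj(cs,sensors.get_state()["position"]).astype(int);print(p)
a=cv2.resize(side[p[1]-40:p[1]+40,p[0]-40:p[0]+40],(400,400),interpolation=cv2.INTER_CUBIC)[:,:,::-1]
b=cv2.resize(im[150:350,220:420],(400,400));cv2.imwrite("pics/c8.png",np.hstack([a,b]))
E
```

```text
[ 0.39826799 -0.31871761  0.17094503]
outer (272, 199, 97, 121) [ 0.4081 -0.3157  0.186 ]
((0.4064571261405945, -0.31559792160987854), 0.026147080585360527)
hole (293, 258, 56, 51) [ 0.3977 -0.3186  0.186 ]
((0.3976598381996155, -0.31874534487724304), 0.011595172807574272)
[278 235]
```

View pics/c8.png

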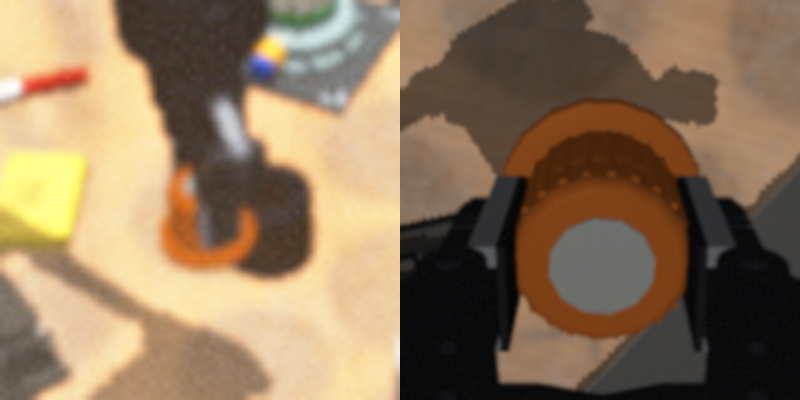

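The cap is held square, its white disc centre at (320,283) within 1 mm of the grip axis. Carrying it over the stud.

>>> {"api": "drive_tool", "payload": {
  "deltas": [
    {"linear": [82, 333, 0], "twist": 0, "claw": 0.2},
    {"linear": [82, 333, 0], "twist": 0, "claw": 0.2},
    {"linear": [82, 333, 0], "twist": 0, "claw": 0.2},
    {"linear": [82, 333, 0], "twist": 0, "claw": 0.2},
    {"linear": [82, 333, 0], "twist": 0, "claw": 0.2},
    {"linear": [82, 333, 0], "twist": 0, "claw": 0.2},
    {"linear": [82, 333, 0], "twist": 0, "claw": 0.2},
    {"linear": [82, 333, 0], "twist": 0, "claw": 0.2},
    {"linear": [82, 333, 0], "twist": 0, "claw": 0.2},
    {"linear": [82, 333, 0], "twist": 0, "claw": 0.2},
    {"linear": [82, 333, 0], "twist": 0, "claw": 0.2},
    {"linear": [82, 333, 0], "twist": 0, "claw": 0.2}
  ]
}}

```text
clock: 13.02
position: [0.48, 0.0127, 0.1703]
ee_rot: [0.0, 0.992, 0.13, -0.001]
contact_force: [-0.3, 0.1, -0.5]
width: 0.0349
gripper_force: 100.0
```

>>> {"api": "drive_tool", "payload": {
  "deltas": [
    {"linear": [0, 0, -20], "twist": 0, "claw": 0.2},
    {"linear": [0, 0, -35], "twist": 0, "claw": 0.2},
    {"linear": [0, 0, -43], "twist": 0, "claw": 0.2},
    {"linear": [0, 0, -43], "twist": 0, "claw": 0.2},
    {"linear": [0, 0, -43], "twist": 0, "claw": 0.2},
    {"linear": [0, 0, -43], "twist": 0, "claw": 0.2}
  ]
}}

```text
clock: 13.52
position: [0.4814, 0.0129, 0.1289]
ee_rot: [0.0, 0.992, 0.129, 0.001]
contact_force: [0.2, 0.4, -0.0]
width: 0.0349
gripper_force: 100.0
```

```bash
python3 - <<'E'
from h import *
s=sensors.get_state();cm=eyes.camera_model("wrist");im=eyes.get_image("wrist");save("w9.png",im);print(s["position"])
hsv=cv2.cvtColor(im,cv2.COLOR_RGB2HSV)
m=cv2.inRange(hsv,(45,130,30),(85,255,255))
for c in cv2.findContours(m,cv2.RETR_EXTERNAL,cv2.CHAIN_APPROX_NONE)[0]:
    if cv2.contourArea(c)>200:print(cv2.boundingRect(c))
print(proj(cm,(.48,.014,.086)),[proj(cm,(.48+.028*np.cos(a),.014+.028*np.sin(a),.086)).round(0) for a in (0,1.57,3.14,4.71)])
E
```

```text
[0.48136113 0.01294712 0.12894672]
(272, 184, 94, 45)
[318.51485359 232.25717959] [array([331., 186.]), array([271., 220.]), array([307., 275.]), array([365., 244.])]
```

>>> {"api": "drive_tool", "payload": {
  "deltas": [
    {"linear": [-1, 1, -3], "twist": 0, "claw": 0.2},
    {"linear": [-1, 1, -6], "twist": 0, "claw": 0.2},
    {"linear": [-1, 1, -9], "twist": 0, "claw": 0.2},
    {"linear": [-1, 1, -12], "twist": 0, "claw": 0.2},
    {"linear": [-1, 1, -14], "twist": 0, "claw": 0.2},
    {"linear": [-1, 1, -14], "twist": 0, "claw": 0.2},
    {"linear": [-1, 1, -14], "twist": 0, "claw": 0.2}
  ],
  "squeeze": 120
}}

```text
clock: 14.15
position: [0.4813, 0.0147, 0.1156]
ee_rot: [0.001, 0.992, 0.13, 0.002]
contact_force: [0.2, -1.0, 6.0]
width: 0.0347
gripper_force: 120.5
```

Touching the balls (6 N) at the expected height. Pressing on.

>>> {"api": "drive_tool", "payload": {
  "deltas": [
    {"linear": [-0.5, 0, -2], "twist": 0, "claw": 0.2},
    {"linear": [-0.5, 0, -4], "twist": 0, "claw": 0.2},
    {"linear": [-0.5, 0, -6], "twist": 0, "claw": 0.2},
    {"linear": [-0.5, 0, -8], "twist": 0, "claw": 0.2},
    {"linear": [-0.5, 0, -9], "twist": 0, "claw": 0.2},
    {"linear": [-0.5, 0, -10], "twist": 0, "claw": 0.2},
    {"linear": [-0.5, 0, -10], "twist": 0, "claw": 0.2},
    {"linear": [-0.5, 0, -10], "twist": 0, "claw": 0.2}
  ]
}}

```text
clock: 14.82
position: [0.4809, 0.0146, 0.1055]
ee_rot: [0.0, 0.992, 0.13, 0.002]
contact_force: [0.6, 0.5, 9.0]
width: 0.0343
gripper_force: 121.2
```

>>> {"api": "drive_tool", "payload": {
  "deltas": [
    {"linear": [0, 0, -1], "twist": 0, "claw": 0.2},
    {"linear": [0, 0, -2], "twist": 0, "claw": 0.2},
    {"linear": [0, 0, -3], "twist": 0, "claw": 0.2},
    {"linear": [0, 0, -3], "twist": 0, "claw": 0.2},
    {"linear": [0, 0, -3], "twist": 0, "claw": 0.2}
  ]
}}

```text
clock: 15.23
position: [0.4809, 0.0147, 0.105]
ee_rot: [0.001, 0.992, 0.13, 0.002]
contact_force: [-4.0, 1.1, 27.5]
width: 0.0344
gripper_force: 123.4
```

>>> {"api": "drive_tool", "payload": {
  "deltas": [
    {"linear": [0.5, 0, 0], "twist": 0, "claw": 0.2},
    {"linear": [0.5, 0, 0], "twist": 0, "claw": 0.2},
    {"linear": [0.5, 0, 0], "twist": 0, "claw": 0.2},
    {"linear": [0.5, 0, 0], "twist": 0, "claw": 0.2},
    {"linear": [0.5, 0, 0], "twist": 0, "claw": 0.2},
    {"linear": [0.5, 0, 0], "twist": 0, "claw": 0.2}
  ]
}}

```text
clock: 15.73
position: [0.481, 0.0147, 0.105]
ee_rot: [0.001, 0.992, 0.13, 0.002]
contact_force: [-4.9, 0.7, 29.0]
width: 0.0345
gripper_force: 123.5
```

```bash
python3 c.py w10.png .1187; python3 - <<'E'
from h import *
im=cv2.imread("pics/w10.png");m=cv2.inRange(cv2.cvtColor(im,cv2.COLOR_BGR2HSV),(45,130,30),(85,255,255))
print("green",[cv2.boundingRect(c) for c in cv2.findContours(m,0,1)[0] if cv2.contourArea(c)>100])
cm=eyes.camera_model("wrist")
for z in(.0807,.086):print(z,[proj(cm,(.48+.028*np.cos(a),.0142+.028*np.sin(a),z)).round(0) for a in(0,1.8,.26,4.97)])
print(sensors.get_state()["contact_force"])
E
```

```text
[0.48095933 0.01467373 0.10500316]
outer (272, 200, 98, 120) [0.4899 0.0173 0.1187]
((0.4883236885070801, 0.017076149582862854), 0.026413122192025185)
hole (293, 258, 56, 51) [0.4795 0.0146 0.1187]
((0.4794952869415283, 0.014447307214140892), 0.011733995750546455)
outer (258, 145, 33, 33) [0.5235 0.0439 0.1187]
((0.5233430862426758, 0.044052861630916595), 0.006177968345582485)
green [(273, 192, 101, 46)]
0.0807 [array([336., 195.]), array([267., 244.]), array([321., 193.]), array([375., 245.])]
0.086 [array([336., 198.]), array([266., 248.]), array([321., 196.]), array([377., 250.])]
[-5.30939359  0.37222565 28.88245198]
```

The stop is hard at 29 N. The cap hasn't slipped in the grip (its disc is at the same pixels), and the green ring's back edge is at row 192, against 193 expected for the fully home height.

```bash
python3 -c "
from rig import manip
print(manip.sign_off())"
```

```text
the job is handed in; nothing more can be done
None
```

The cartridge is on the spigot and standing on the sprung seat, and the orange cap is snapped on, still gripped and pressed fully home at about 29 N; I handed it in at about 16 s of the 72 s allowed, and no verdict came back.

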